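Pry the interlock cover open and hold the service key in the slot

TASK

Pick up the flat-bladed service key and use its blade to pry open the small hinged cover on the front of the grey interlock box, swinging it out until it stands about square to the front or further; do not touch the cover with the gripper. Then pass the blade straight through the slot that the cover hid and push the sprung plunger inside all the way back, or nearly so. Finish while still holding the key there with the plunger pressed in, and do not shift or knock over the small beaker or the black-capped vial nearby.

Things in the scene. Friction and masses are not known exactly. Their poses are not given: they have to be found in the camera images.
- port_box: Fixed grey interlock box with an aluminium front, 110 deep, 103 wide, 105 high. Origin on the bench, in the plane of the front face, straight below the slot; x points into the box, y to the left as the robot sees it, z up. It spans y -48 to +55. A steel boss 32 wide, 56 high (z 37 to 93), centred on y = 0, stands 12 mm out of the front face (all mm).
- slot_mouth (a point): Centre of the slot's mouth on the front of the boss, 12 mm in front of the box's front face, 65 mm above the bench; axes as the box. The slot runs along box x: upright, 6 mm wide (y), 18 mm high (z), 16 mm long, with a 3 mm bevel round its mouth. It is hidden while the cover is shut.
- cover (a joint): Hinge angle of the steel cover plate, rad: 0 shut, grows as it opens, to 2.3; starts at 0 to 0.12. Light friction (under 1 N at the edge) holds it where it is left; no latch. Upright hinge at x -16, y +20 mm of the box frame. Plate 4 mm thick, 50 mm high (z 40 to 90). Opening swings the free edge away from the box, then to the left (+y).
- cover_edge (a point): Middle of the cover's free edge (right edge when shut), 58 mm from the hinge axis, 65 mm above the bench. Shut, it is at x -16, y -38 mm of the box frame.
- plunger (a joint): Travel of the plunger inside the box, m: 0 out, 0.015 fully back. Its face rests 6 mm behind the front face plane (18 mm behind the slot mouth) and moves along box +x against a spring of 1.5 N at 0 rising to 6 N at 0.015.
- key_center (a point): Centre of the key's handle, 18 mm above its underside. The key stands on the bench on its handle: a dark steel handle block 60 long (x), 18 wide (y), 36 high, 0.15 kg, and a steel blade that runs along +x from its front end, 4 thick (y), 16 high (z), level with the handle centre, tip 120 mm from the handle centre; the blade clears the bench by 10 mm.
- key_tip (a point): Middle of the blade's tip, 120 mm along the key's x from the handle centre.
- beaker: Small glass beaker, 45 across, 55 high; origin at its underside. Leave alone.
- vial: Small vial with a black cap, 23 across, 42 high; origin at its underside. Leave alone.
- key: The same service key; origin at the underside of the handle's middle, x along the blade towards its tip, z up.
- pry_gap (a point): Entry of the gap behind the shut cover, fixed to the box at x -7, y -38, z 65 mm; axes as the box. The shut cover overhangs the boss by 22 mm on the right; behind the overhang, between plate and front face, is a gap 14 mm deep (box x -14 to 0), open to the right (-y) and ending at the boss at y -16 mm. The blade goes in here along box +y.
Mind the look-alikes: they are no part of the job. There is more than one size of the key; the job needs the larger.

How it is judged (in metres and radians):
On the way, in this order (a step that is already met when the one before it is completed fails the run):
1. the blade is prying the cover: cover 0.25 to 1.2 rad open with the key pressing on it (value of joint cover between 0.25 and 1.2 rad and contact force between key and cover above 0.02 N), for 0.02 s.
2. the cover stands open, more than 1.3 rad (value of joint cover above 1.3 rad), for 0.2 s.
3. the blade is through the slot and presses the plunger back (value of joint plunger above 0.01 m and x of key_tip in the frame of port_box above 0.012 m), for 0.2 s.
At the end, for the whole second after the job is handed in: The key is in the gripper (over 2 N), its blade tip at least 12 mm behind the box's front face, within 5 mm of the slot's axis, pressing the plunger back by more than 10 of its 15 mm, the key at rest with its handle over 40 mm above the bench, the cover open by more than 1.3 rad (all of step 3 and value of joint cover above 1.3 rad and y of key_tip in the frame of slot_mouth between -0.005 and 0.005 m and z of key_tip in the frame of slot_mouth between -0.005 and 0.005 m and contact force between key and plunger above 1 N and contact force between the fingers and key above 2 N and height (world z) of key_center above 0.04 m and linear speed of key below 0.02 m/s); the arm keeps its last pose, push and grip.
It fails at once if the gripper or arm touches the cover (contact force between any of the fingers, the arm and cover above 0.5 N).
It fails at once if the beaker or the black-capped vial is shifted by more than 30 mm or tipped (distance of any of beaker, vial from where it was at the start of the episode above 0.03 m or angle between any of beaker, vial's own z axis and vertical above 0.5 rad).
It also fails if it takes over 54 s, if anything falls off the work surface, if the arm or the gripper's body presses on something with over 40 N, if the wrist force passes 120 N, or if a joint passes its speed limit or range.

ROBOT

A 7-joint arm with a two-finger parallel gripper is mounted at the origin on a cart in front of the work surface, level with it; the furniture and walls round the work are solid. World frame = base frame: x ahead of the robot, y to its left, z up, the work surface at z = 0. Lengths are in m, angles in degrees, forces in N, time in s.
With the tool pointing down it reaches from about 0.425 to 0.875 m from the base axis. Payload 4.7 kg.
Tool frame: the origin (TCP) lies at the very end of the fingers, on their centre line; the grasp point (between the pads) lies 19 mm behind it; z points along the fingers, y is the direction in which the jaws open and shut (so a half turn about z gives the same grasp; the last joint's range is limited). The gripper opens to 87 mm and grips with 3 to 60 N. Pads are 19 mm wide; open, the fingers measure 117 mm over their backs; the gripper's body (75 mm by 190 mm) begins 51 mm behind the grasp point.
Start: joints at [73.287, 18.392, -4.016, 83.108, 1.295, 78.541, -3.26], TCP at [0.196, -0.62, 0.223] pointing down, gripper open.
Joint ranges: [-163.93, 163.93], [-17.29, 119.83], [-79.2, 71.16], [3.27, 140.29], [-89.18, 269.18], [5.43, 117.66], [-154.24, 154.24]. Speed limits (degrees/s): [147.25, 147.25, 180, 180, 180, 180, 180].

INTERFACE

Orientations are given as [roll, pitch, yaw] about the fixed x, y, z axes, in that order (R = Rz(yaw) Ry(pitch) Rx(roll)).
In Python, from cell import monitor, imaging, ticket, spot_in, pinpoint gives the robot as it stands.
- The arm moves only by the tool servo_tool, never from a script. Its argument "targets" is a list of rows, each a list of 5 numbers: the opening in per cent of the stroke, from 0 (shut) to 100 (fully open), then the shift along the tool's x, y, z in m, then the turn about the tool's z in rad. In form: [[grip, dx, dy, dz, turn], ...]. A call has 1 to 5 rows; each row is the pose to reach, as a shift and turn from the pose commanded when the call began, along the tool's axes at that moment; what a row does not reach only later rows make up. A row lasts 1/8 s, in which the tool goes at most 62.5 mm and 10.7 degrees, less where a joint would pass 70% of its speed; a pose out of reach is approached as far as the arm can. A call with a gripper value outside its range is refused whole. The fingers move at their own pace and stop on an object; "grip_force" is the grip in N (left out, the last holds). Time passes only in rows, so rows that repeat a pose let the fingers close. It gives the time, the measured TCP pose, the force and the opening at its end, in the units of the state.
- monitor.get_obs(): the state, without advancing time (a new reading comes with each control period).
- imaging.read_camera(name): name is "side" or "top"; returns a dict with "frame" (480x640x3 uint8, blue, green, red), "depth" (480x640 float32, m along the optical axis (not along the pixel's ray), 0 where there is no reading), "K" (3x3 intrinsics, pixels), "k1" (the pictures are not rectified: a ray, as slopes to the right and down, at radius r is drawn at 1 + k1 r^2 times it, then the intrinsics apply), "world_from_camera" (4x4, takes a point from camera to world coordinates). Camera axes: x right, y down, z forward; pixel columns grow to the right and rows downward; lengths in m; the calibration is good to about 2 mm. A picture is of the moment at which its call begins.
- ticket.sign_off(): hands the job in, once; it reports no verdict.
Trained networks look in the newest picture that a camera, given by its name, has taken for a name from the list of things; names that differ only in an ending like _2 or _b are one class to them, and where a whole thing is asked for, a point or a joint stands for the part that bears it (a point fixed in the world has none). Each returns a list of dicts, best first, with "confidence" (0 to 1); they miss things now and then, are a little off and sometimes report something else, mostly with a low value. They report only what shows in the picture. A call takes as long as a camera call. They do not tell look-alikes from the thing itself.
- spot_in(camera, label): "at" ([column, row] in pixels, amid what is visible of it).
- pinpoint(camera, label): "at" ([column, row] in pixels: a listed point, or the origin of a listed thing).
The state is a dict: "time_s": time; "qpos": joint angles; "joint_velocities": joint speeds; "effort": joint torques, N m; "tool_pos": TCP position; "tool_rot": TCP orientation; "force": force on the tool from outside, world axes, zero at the start; "wrist_torque": the same for the moment, N m; "grip_width": finger opening in m.
Only numpy, scipy, OpenCV 4.12 (cv2) and the standard library are available. Lean on these libraries where they do the work, as an engineer would, in place of code of your own. Each camera call takes 0.05 s, during which the arm holds its last target.

## Working session

There is one attempt and no reset: what is moved stays moved. The work goes in short steps, Python scripts to look and compute and a tool call to move; the robot and the scene stay as the last step left them, time stands still between calls to the robot, and variables do not carry over. Pictures are saved under pics/ and viewed, and the job is handed in when it is done.

Besides the shell and the picture viewer there is one more tool, called after "Request:" as name([rows], argument=value, ...), one row to a line, values as JSON. servo_tool: Moves the arm, as the interface text tells. Its arguments: {"type":"object","properties":{"targets":{"type":"array","items":{"type":"array","items":{"type":"number"}}},"grip_force":{"type":"number"}},"required":["targets"]}

```bash
ls; mkdir -p pics; cat > h.py <<'E'
import numpy as np, cv2
from cell import monitor, imaging, ticket, spot_in, pinpoint
def ray(c,px):
    K=c["K"]; p=np.array([(px[0]-K[0,2])/K[0,0],(px[1]-K[1,2])/K[1,1]])
    u=p.copy()
    for _ in range(20): u=p/(1+c["k1"]*(u@u))
    return np.array([u[0],u[1],1.])
def at_depth(c,px,d=None):
    if d is None:
        x,y=int(round(px[0])),int(round(px[1])); w=c["depth"][max(0,y-1):y+2,max(0,x-1):x+2]; w=w[w>0]; 
        if len(w)==0: return None
        d=np.median(w)
    T=c["world_from_camera"]; return T[:3,:3]@(ray(c,px)*d)+T[:3,3]
def at_z(c,px,z):
    T=c["world_from_camera"]; r=T[:3,:3]@ray(c,px); return T[:3,3]+r*(z-T[2,3])/r[2]
def proj(c,P):
    T=c["world_from_camera"]; q=T[:3,:3].T@(np.asarray(P)-T[:3,3]); u=q[:2]/q[2]; u=u*(1+c["k1"]*(u@u))
    return c["K"][:2,:2]@u+c["K"][:2,2]
def cloud(c):
    H,W=c["depth"].shape; g=np.stack(np.meshgrid(np.arange(W),np.arange(H)),-1).reshape(-1,1,2).astype(np.float64)
    K=c["K"]; p=(g[:,0]-[K[0,2],K[1,2]])/[K[0,0],K[1,1]]; u=p.copy()
    for _ in range(20): u=p/(1+c["k1"]*(u**2).sum(1,keepdims=True))
    d=c["depth"].reshape(-1,1); P=np.hstack([u*d,d]); T=c["world_from_camera"]
    return (P@T[:3,:3].T+T[:3,3]).reshape(H,W,3)
E
cat > look.py <<'E'
from h import *
print(monitor.get_obs())
for n in ["side","top"]:
    c=imaging.read_camera(n); cv2.imwrite(f"pics/{n}0.png",c["frame"])
    print(n,c["world_from_camera"].round(3).tolist(),c["K"].tolist(),c["k1"])
    for l in ["port_box","cover_edge","key","key_center","key_tip","beaker","vial","pry_gap","slot_mouth"]:
        for r in pinpoint(n,l)[:3]:
            p=at_depth(c,r["at"]); print(l,round(r["confidence"],2),np.round(r["at"]),None if p is None else p.round(3))
E
python3 look.py
```

```text
pics
{'time_s': 0.0, 'qpos': array([73.28858155, 18.44161162, -4.01557282, 83.17708462,  1.29401314,
       78.54118548, -3.25950298]), 'joint_velocities': array([-7.07745989e-05, -1.66278481e-02,  9.92305688e-02, -8.34087744e-02,
       -6.16745987e-02, -6.57862336e-02,  3.52115977e-02]), 'effort': array([ 1.22344559e-04, -4.91285419e+01, -4.04483937e-01, -3.12528455e+01,
       -6.42550481e-02,  4.36899439e-02,  1.73968556e-04]), 'tool_pos': array([ 0.1954508 , -0.61931379,  0.22141348]), 'tool_rot': array([-1.79885311e+02,  4.88478121e-03,  1.75215607e+01]), 'force': array([-0.76530909,  0.33604937, -1.0028727 ]), 'wrist_torque': array([ 0.01751815, -0.05637171, -0.00769454]), 'grip_width': 0.0868936701091351}
side [[1.0, 0.012, -0.023, 0.528], [0.026, -0.359, 0.933, -1.423], [0.002, -0.933, -0.359, 0.526], [0.0, 0.0, 0.0, 1.0]] [[623.724077154681, 0.0, 314.9322158511186], [0.0, 623.724077154681, 244.42936832069938], [0.0, 0.0, 1.0]] -0.07591495637269173
port_box 0.68 [352. 258.] [ 0.577 -0.174  0.015]
cover_edge 0.68 [342. 234.] [ 0.555 -0.159  0.065]
key 0.9 [280. 303.] [ 0.435 
[... 482 characters left out ...]
.039, -0.999, 0.91], [0.0, 0.0, 0.0, 1.0]] [[457.8755266497967, 0.0, 315.72458957162763], [0.0, 457.8755266497967, 250.55357033596005], [0.0, 0.0, 1.0]] -0.021161867976359706
port_box 0.78 [241. 194.] [ 0.569 -0.136  0.074]
key 0.93 [353. 268.] [ 0.431 -0.345  0.036]
key 0.81 [406. 329.] [ 0.315 -0.444  0.028]
key_center 0.81 [358. 269.] [ 0.429 -0.353  0.036]
key_center 0.56 [406. 329.] [ 0.315 -0.446  0.028]
key_tip 0.76 [297. 259.] [ 0.45  -0.236  0.   ]
key_tip 0.65 [365. 355.] [ 0.259 -0.368 -0.001]
beaker 0.83 [401. 158.] [ 0.648 -0.442  0.019]
vial 0.68 [408. 191.] [ 0.579 -0.45   0.041]
pry_gap 0.63 [254. 195.] [ 0.577 -0.152  0.016]
slot_mouth 0.63 [234. 195.] [ 0.566 -0.127  0.089]
```

View pics/side0.png

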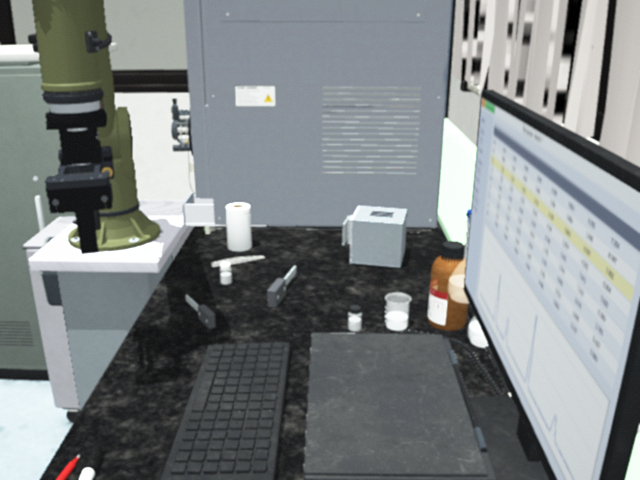

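View pics/top0.png

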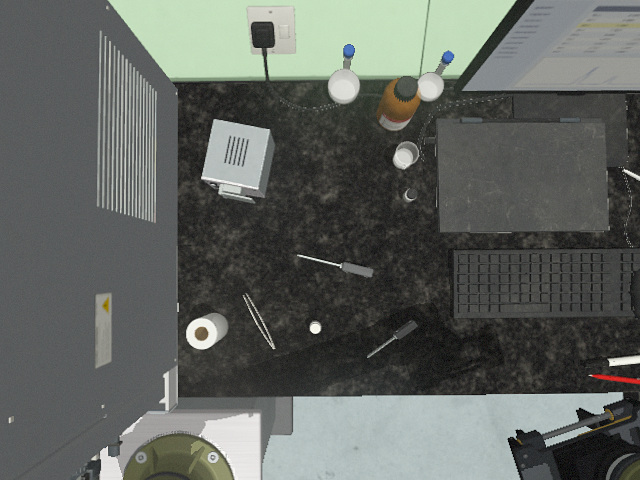

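```bash
cat > g.py <<'E'
from h import *
import h
c=imaging.read_camera("top"); f=c["frame"]
cv2.imwrite("pics/t_key.png",cv2.resize(f[220:380,270:450],None,fx=4,fy=3.5,interpolation=cv2.INTER_CUBIC)[:600,:800])
cv2.imwrite("pics/t_box.png",cv2.resize(f[110:240,160:290],None,fx=4.5,fy=4.5,interpolation=cv2.INTER_CUBIC))
P=cloud(c).reshape(-1,3)
s=cloud(imaging.read_camera("side")).reshape(-1,3)
np.savez("cl.npz",top=P,side=s)
def rect(m,t):
    q=P[m]; r=cv2.minAreaRect((q[:,:2]*1000).astype(np.float32)); print(t,len(q),r,q[:,2].mean().round(4))
x,y,z=P.T
k1=(abs(x-.431)<.06)&(abs(y+.345)<.06)
rect(k1&(z>.028)&(z<.045),"big handle")
k2=(abs(x-.315)<.06)&(abs(y+.445)<.06)
rect(k2&(z>.02)&(z<.045),"small handle")
rect((z>.098)&(z<.112)&(abs(x-.6)<.12)&(abs(y+.1)<.12),"box top")
rect((z>.08)&(z<.097)&(abs(x-.57)<.09)&(abs(y+.13)<.09),"cover/boss")
E
python3 g.py
```

```text
big handle 305 ((434.24151611328125, -333.7209777832031), (96.48088073730469, 17.75995635986328), 75.41848754882812) 0.0352
small handle 209 ((297.9419250488281, -424.4060363769531), (14.713095664978027, 95.8404541015625), 34.53156280517578) 0.0265
box top 3945 ((599.6260375976562, -98.67273712158203), (186.126953125, 238.9800567626953), 89.85148620605469) 0.1049
cover/boss 420 ((594.3215942382812, -147.12896728515625), (74.73922729492188, 135.81185913085938), 29.013750076293945) 0.09
```

```bash
cat > g2.py <<'E'
from h import *
d=np.load("cl.npz"); P=d["top"]; s=d["side"]
x,y,z=P.T
def rect(q,t):
    r=cv2.minAreaRect((q[:,:2]*1000).astype(np.float32)); print(t,len(q),np.round(cv2.boxPoints(r),1).tolist(),[round(v,1) for v in r[1]],round(r[2],2))
k1=(abs(x-.431)<.04)&(abs(y+.355)<.05)&(z>.033)&(z<.038)
rect(P[k1],"big handle")
m=(z>.1)&(z<.112)&(abs(x-.62)<.1)&(abs(y+.1)<.1); q=P[m]
im=cv2.imread("pics/top0.png")
rect(q,"box")
m=(z>.084)&(z<.096)&(abs(x-.57)<.07)&(abs(y+.13)<.09); print(len(P[m])); print((P[m][::12]*1000).round(0).tolist())
E
python3 g2.py
```

```text
big handle 247 [[414.29998779296875, -377.79998779296875], [431.1000061035156, -381.79998779296875], [444.8999938964844, -324.70001220703125], [428.1000061035156, -320.6000061035156]] [58.8, 17.3] 76.4
box 3830 [[519.5999755859375, -191.5], [718.9000244140625, -192.0], [719.4000244140625, -5.900000095367432], [520.0999755859375, -5.400000095367432]] [186.1, 199.3] 89.85
345
[[636.0, -184.0, 96.0], [615.0, -180.0, 92.0], [598.0, -176.0, 89.0], [590.0, -88.0, 95.0], [588.0, -82.0, 85.0], [587.0, -88.0, 85.0], [584.0, -173.0, 96.0], [583.0, -118.0, 93.0], [581.0, -113.0, 94.0], [581.0, -135.0, 93.0], [579.0, -119.0, 95.0], [580.0, -139.0, 89.0], [577.0, -114.0, 96.0], [578.0, -134.0, 91.0], [577.0, -101.0, 89.0], [576.0, -124.0, 93.0], [575.0, -98.0, 91.0], [574.0, -120.0, 92.0], [574.0, -163.0, 91.0], [573.0, -110.0, 86.0], [572.0, -135.0, 94.0], [571.0, -123.0, 89.0], [569.0, -103.0, 91.0], [569.0, -136.0, 91.0], [567.0, -121.0, 89.0], [566.0, -128.0, 88.0], [564.0, -136.0, 89.0], [561.0, -145.0, 92.0], [559.0, -154.0, 91.0]]
```

View pics/t_box.png

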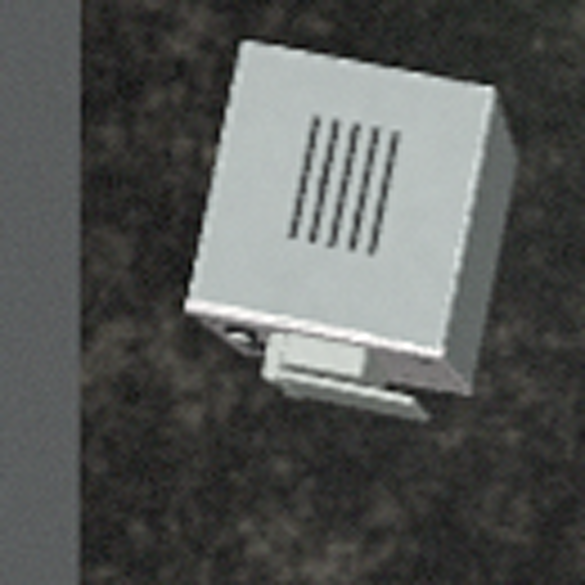

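View pics/t_key.png

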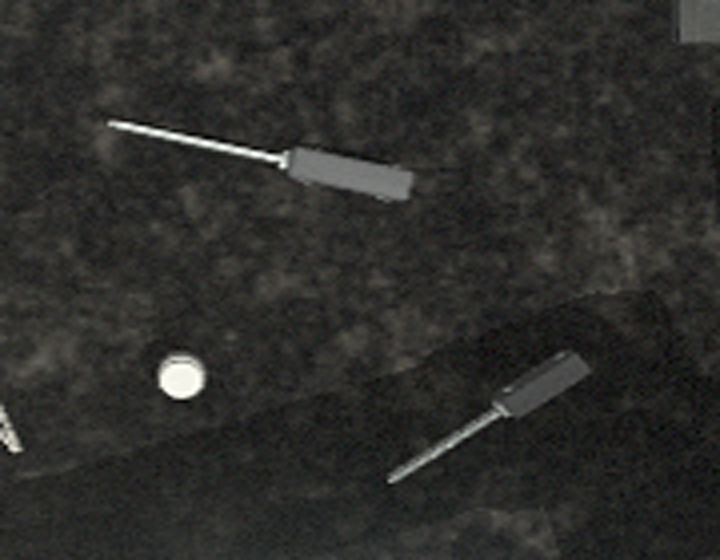

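Two keys are visible: the one at top (353,268) has a handle of 59x17 mm with its top at z 35 mm, which matches the larger key. The one at top (406,329) is the small look-alike, with its top at 26 mm. The crop confirms this, so I take the first. Next I fit the box pose more precisely.

```bash
cat > g3.py <<'E'
from h import *
from scipy.optimize import least_squares
cs={n:imaging.read_camera(n) for n in("top","side")}
c=cs["top"]; P=cloud(c); f=c["frame"]
g=cv2.cvtColor(f,cv2.COLOR_BGR2GRAY)
# top-surface mask from colour crop px
cr=np.array([(245,42),(494,88),(440,355),(187,307)])/4.5+[160,110]
cr=cr-0.4
W=np.array([at_z(c,p,.105)[:2] for p in cr]); print((W*1000).round(1).tolist())
d=lambda a,b:np.linalg.norm(W[a]-W[b])*1000
print("sides",d(0,1),d(1,2),d(2,3),d(3,0))
# fit: corners box frame: back-left(110,55) back-right(110,-48) front-right(0,-48) front-left(0,55)
B=np.array([(110,55),(110,-48),(0,-48),(0,55)])/1000
def res(p):
    R=np.array([[np.cos(p[2]),-np.sin(p[2])],[np.sin(p[2]),np.cos(p[2])]]); return ((B@R.T+p[:2])-W).ravel()
r=least_squares(res,[.58,-.12,-.2]); print(r.x[:2],np.degrees(r.x[2]),(r.fun*1000).round(1))
# side-cam depth check: right wall of box (box y=-48) & top
def tobox(X,p):
    R=np.array([[np.cos(p[2]),-np.sin(p[2])],[np.sin(p[2]),np.cos(p[2])]]); q=X.copy(); q[...,:2]=(X[...,:2]-p[:2])@R; return q
for n in cs:
    q=tobox(cloud(cs[n]).reshape(-1,3),r.x)
    m=(abs(q[:,1]+.048)<.012)&(q[:,2]>.03)&(q[:,2]<.095)&(q[:,0]>.01)&(q[:,0]<.1)
    if m.sum()>20:
        A=np.polyfit(q[m,0],q[m,1],1); print(n,"wall y",np.median(q[m,1]),"slope deg",np.degrees(np.arctan(A[0])),m.sum())
    m=(abs(q[:,2]-.105)<.006)&(q[:,0]>.01)&(q[:,0]<.1)&(abs(q[:,1])<.045); print(n,"top z",np.median(q[m,2]),m.sum())
    m=(q[:,2]>.084)&(q[:,2]<.097)&(q[:,0]>-.05)&(q[:,0]<-.003)&(abs(q[:,1])<.07)
    print(n,"cover/boss",(q[m]*1000).round(0).tolist()[::6])
# overlay
o=r.x; R=np.array([[np.cos(o[2]),-np.sin(o[2])],[np.sin(o[2]),np.cos(o[2])]])
def w(x,y,z): return np.r_[R@[x/1e3,y/1e3]+o[:2],z/1e3]
for n in cs:
    im=cs[n]["frame"].copy(); big=cv2.resize(im,None,fx=4,fy=4,interpolation=cv2.INTER_CUBIC)
    def L(pts,col):
        pp=np.array([proj(cs[n],w(*p))*4+1.5 for p in pts]).round().astype(int); cv2.polylines(big,[pp.reshape(-1,1,2)],True,col,1)
    L([(0,-48,105),(110,-48,105),(110,55,105),(0,55,105)],(0,0,255)); L([(0,-48,0),(110,-48,0),(110,-48,105),(0,-48,105)],(0,0,255))
    L([(0,-16,93),(-12,-16,93),(-12,16,93),(0,16,93)],(0,200,0))
    L([(-18,-38,90),(-14,-38,90),(-14,20,90),(-18,20,90)],(255,0,0)); L([(-18,-38,40),(-14,-38,40),(-14,-38,90),(-18,-38,90)],(255,0,0))
    ctr=(proj(cs[n],w(30,0,80))*4).astype(int); x0,y0=max(0,ctr[0]-300),max(0,ctr[1]-260)
    cv2.imwrite(f"pics/ov_{n}.png",big[y0:y0+520,x0:x0+600])
np.save("box.npy",o)
E
python3 g3.py
```

```text
[[699.9, -93.9], [680.3, -192.7], [574.1, -171.0], [594.2, -71.2]]
sides 100.71671079248466 108.38199257261938 101.83315858023867 108.15943781731835
[ 0.58253818 -0.1245697 ] -11.593463194375856 [ 1.4  1.1  0.4 -1.  -1.2 -0.6 -0.6  0.5]
top wall y -0.046935335707744635 slope deg 0.0674050721022621 258
top top z 0.10491996978690421 2523
top cover/boss [[-4.0, 41.0, 84.0], [-5.0, 22.0, 90.0], [-3.0, 11.0, 92.0], [-6.0, 14.0, 92.0], [-4.0, 2.0, 94.0], [-8.0, 16.0, 93.0], [-6.0, 5.0, 92.0], [-4.0, -6.0, 93.0], [-11.0, 19.0, 92.0], [-8.0, 8.0, 92.0], [-6.0, -2.0, 93.0], [-5.0, -13.0, 96.0], [-11.0, 18.0, 88.0], [-10.0, 6.0, 92.0], [-8.0, -5.0, 93.0], [-5.0, -15.0, 90.0], [-14.0, 17.0, 92.0], [-11.0, 4.0, 93.0], [-9.0, -7.0, 93.0], [-16.0, 24.0, 89.0], [-15.0, 13.0, 90.0], [-11.0, -7.0, 93.0], [-18.0, 24.0, 89.0], [-16.0, 13.0, 90.0], [-12.0, -6.0, 86.0], [-19.0, 20.0, 86.0], [-17.0, 7.0, 88.0], [-15.0, -4.0, 90.0], [-17.0, -0.0, 89.0], [-15.0, -11.0, 89.0], [-17.0, -10.0, 90.0], [-15.0, -20.0, 89.0], [-17.0, -20.0, 90.0], [-15.0, -31.0, 88.0], [-17.0, -30.0, 89.0], [-19.0, -32.0, 89.0]]
side wall y -0.04854232706748559 slope deg -0.07920743522802048 1209
side top z 0.10286416421718303 545
side cover/boss [[-21.0, 21.0, 88.0], [-18.0, 16.0, 87.0], [-13.0, 2.0, 90.0], [-11.0, -8.0, 91.0], [-10.0, -14.0, 91.0], [-20.0, -22.0, 88.0], [-19.0, -24.0, 87.0], [-18.0, -33.0, 88.0]]
```

View pics/ov_top.png

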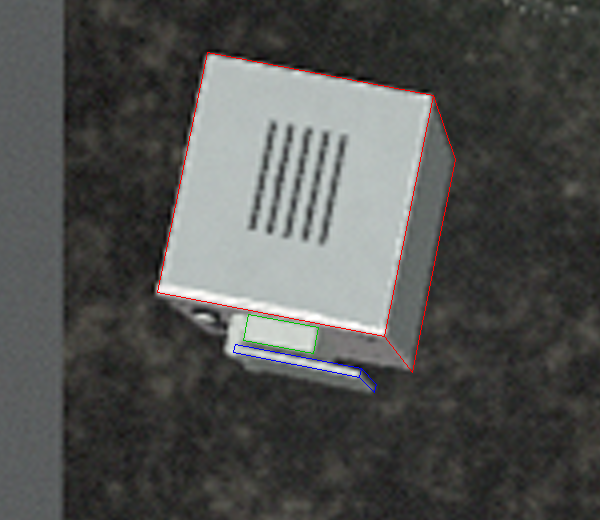

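View pics/ov_side.png

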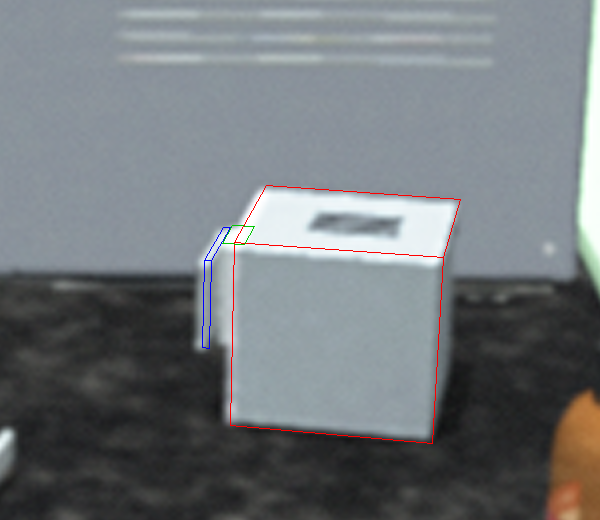

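```bash
cat > plan.py <<'E'
# usage: plan.py cmdx cmdy cmdz cmdyaw  gx gy gz gyaw
import sys,numpy as np
a=list(map(float,sys.argv[1:]))
c,g=np.array(a[:4]),np.array(a[4:8]); y=np.radians(c[3])
R=np.array([[np.cos(y),np.sin(y),0],[np.sin(y),-np.cos(y),0],[0,0,-1]])
d=R.T@(g[:3]-c[:3]); t=-np.radians((g[3]-c[3]+180)%360-180)
n=int(np.ceil(max(np.linalg.norm(d)/.06,abs(t)/.18))); print("min rows",n,"total",d.round(4),round(t,4))
E
python3 plan.py .196 -.62 .223 17.52 .4296 -.3512 .1 76.4
python3 -c "
from h import *
print(monitor.get_obs()['tool_pos'],monitor.get_obs()['time_s'])
c=imaging.read_camera('top')
for p in [(297,255.3),(341.5,265.5),(373.2,272.9)]: print(at_z(c,p,.018).round(4))"
```

```text
min rows 7 total [ 0.3037 -0.186   0.123 ] -1.0276
[ 0.19567037 -0.61986163  0.22256484] 1.2
[ 0.4577 -0.2365  0.018 ]
[ 0.437 -0.323  0.018]
[ 0.4221 -0.3845  0.018 ]
```

Request:
servo_tool([
  [100,0.04,-0.025,0,-0.15],
  [100,0.08,-0.05,0,-0.3],
  [100,0.12,-0.075,0.01,-0.45],
  [100,0.16,-0.1,0.03,-0.6],
  [100,0.2,-0.124,0.05,-0.75],
], grip_force=50)

```text
time_s: 1.88
tool_pos: [0.35, -0.4403, 0.1725]
tool_rot: [179.9, 0.0, 60.8]
force: [1.3, -0.5, -0.6]
grip_width: 0.087
```

```bash
python3 plan.py .3494 -.4416 .173 60.49 .4293 -.3528 .06 76.4
```

```text
min rows 3 total [0.1166 0.0258 0.113 ] -0.2777
```

Request:
servo_tool([
  [100,0.04,0.009,0.02,-0.1],
  [100,0.08,0.018,0.05,-0.2],
  [100,0.117,0.026,0.08,-0.278],
  [100,0.117,0.026,0.113,-0.278],
  [100,0.117,0.026,0.113,-0.278],
])

```text
time_s: 2.5
tool_pos: [0.4276, -0.3508, 0.0573]
tool_rot: [-179.7, -0.1, 76.5]
force: [-1.0, -0.3, 0.9]
grip_width: 0.0868
```

```bash
python3 -c "
from h import *
o=monitor.get_obs();print(o['tool_pos'],o['tool_rot'],o['time_s'])
c=imaging.read_camera('top'); cv2.imwrite('pics/pre.png',cv2.resize(c['frame'][190:350,260:460],None,fx=4,fy=3.75))"
```

```text
[ 0.42763571 -0.3508112   0.05728134] [-1.79720184e+02 -1.37144535e-01  7.64678121e+01] 2.5
```

View pics/pre.png

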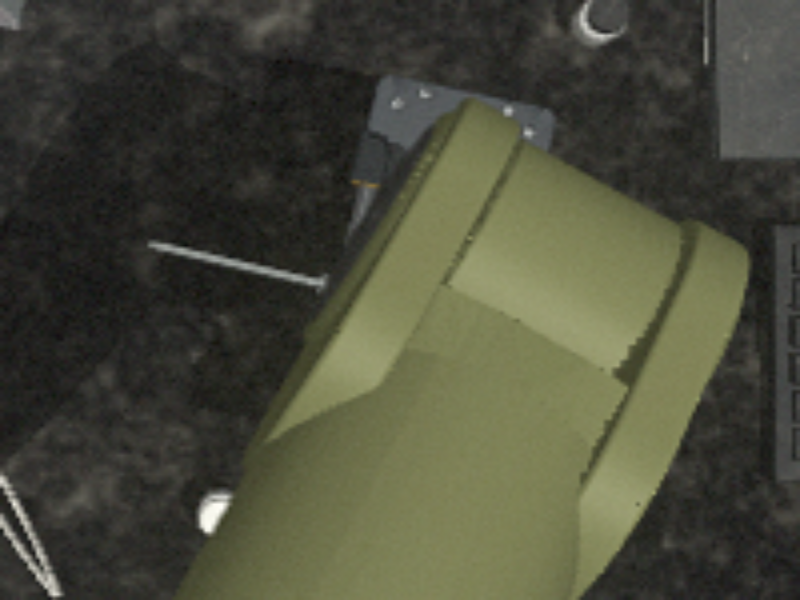

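The blade tip shows at (150,245) in the crop and the arm hides the handle. The hand sits over the key, so I descend.

Request:
servo_tool([
  [100,0,0,0.025,0],
  [100,0,0,0.045,0],
  [100,0,0,0.052,0],
  [100,0,0,0.052,0],
])

```text
time_s: 3.05
tool_pos: [0.4296, -0.3533, 0.0085]
tool_rot: [179.9, 0.0, 76.4]
force: [-0.1, 0.6, -0.2]
grip_width: 0.0874
```

Request:
servo_tool([
  [100,0,0,0.003,0],
  [0,0,0,0.003,0],
  [0,0,0,0.003,0],
  [0,0,0,0.003,0],
  [0,0,0,0.003,0],
], grip_force=50)

```text
time_s: 3.68
tool_pos: [0.4294, -0.3524, 0.0046]
tool_rot: [180.0, 0.0, 76.4]
force: [0.9, 1.4, 0.4]
grip_width: 0.0548
```

Request:
servo_tool([
  [0,0,0,0,0],
  [0,0,0,0,0],
])

```text
time_s: 3.92
tool_pos: [0.4293, -0.3524, 0.0045]
tool_rot: [-180.0, 0.0, 76.4]
force: [0.2, 0.4, -0.3]
grip_width: 0.0351
```

Request:
servo_tool([
  [0,0,0,0,0],
  [0,0,0,0,0],
  [0,0,0,0,0],
  [0,0,0,0,0],
])

```text
time_s: 4.42
tool_pos: [0.4294, -0.3524, 0.0046]
tool_rot: [180.0, 0.0, 76.4]
force: [0.7, -0.4, -0.7]
grip_width: 0.0173
```

```bash
cat > bx.py <<'E'
import numpy as np
o=np.load("box.npy"); R=np.array([[np.cos(o[2]),-np.sin(o[2])],[np.sin(o[2]),np.cos(o[2])]])
def w(x,y): return R@[x/1e3,y/1e3]+o[:2]
def b(p): return (R.T@(np.asarray(p)[:2]-o[:2]))*1e3
E
python3 -c "
from bx import *
print(np.degrees(o[2]),w(-7,-180),w(-7,-138))"
python3 plan.py .4293 -.3528 .005 76.4 $(python3 -c "
from bx import *
print(*w(-7,-180))") .052 78.4
```

```text
-11.593463194375856 [ 0.53950708 -0.29949061] [ 0.54794766 -0.25834749]
min rows 3 total [ 0.0777  0.0946 -0.047 ] -0.0349
```

Request:
servo_tool([
  [0,0,0,-0.03,0],
  [0,0.01,0.012,-0.047,0],
  [0,0.035,0.042,-0.047,-0.02],
  [0,0.06,0.073,-0.047,-0.035],
  [0,0.078,0.095,-0.047,-0.035],
])

```text
time_s: 5.05
tool_pos: [0.5427, -0.2965, 0.0518]
tool_rot: [179.9, -0.1, 78.6]
force: [-0.4, -0.7, -2.2]
grip_width: 0.0178
```

Request:
servo_tool([
  [0,0,0,0,0],
  [0,0,0,0,0],
])

```text
time_s: 5.3
tool_pos: [0.5396, -0.2988, 0.0512]
tool_rot: [-179.9, 0.0, 78.4]
force: [-1.4, 0.2, -1.2]
grip_width: 0.018
```

```bash
cat > see.py <<'E'
import sys
from h import *; import bx
tag=sys.argv[1]
ob=monitor.get_obs(); print(ob['tool_pos'].round(4),ob['tool_rot'].round(2),ob['force'].round(1),ob['time_s'],ob['grip_width'])
t=bx.b(ob['tool_pos']); print("TCP in box",t.round(1))
for n in ("top","side"):
    c=imaging.read_camera(n)
    for r in pinpoint(n,"key_tip")[:2]+[]:
        X=at_z(c,r["at"],.065) if n=="top" else at_depth(c,r["at"]); print(n,"tip",round(r["confidence"],2),np.round(r["at"],1),None if X is None else (X.round(4),bx.b(X).round(1)))
    ctr=proj(c,np.r_[bx.w(-30,-40),.065]); x0=int(np.clip(ctr[0]-80,0,480)); y0=int(np.clip(ctr[1]-60,0,360)); print(n,"crop origin",x0,y0)
    cv2.imwrite(f"pics/{n}_{tag}.png",cv2.resize(c["frame"][y0:y0+120,x0:x0+160],None,fx=5,fy=5,interpolation=cv2.INTER_CUBIC))
E
python3 see.py a
```

```text
[ 0.5396 -0.2988  0.0512] [-1.7994e+02  2.0000e-02  7.8440e+01] [-1.4  0.2 -1.2] 5.3 0.01801432127147279
TCP in box [  -7.  -179.3]
top tip 0.73 [366.1 355.2] (array([ 0.2721, -0.3638,  0.065 ]), array([-256. , -296.7]))
top tip 0.5 [268.1 200.7] (array([ 0.5581, -0.1857,  0.065 ]), array([-11.6, -64.7]))
top crop origin 173 147
side tip 0.88 [187.2 295.7] (array([ 0.2624, -0.3775,  0.0176]), array([-262.8, -312.1]))
side crop origin 257 173
```

View pics/top_a.png

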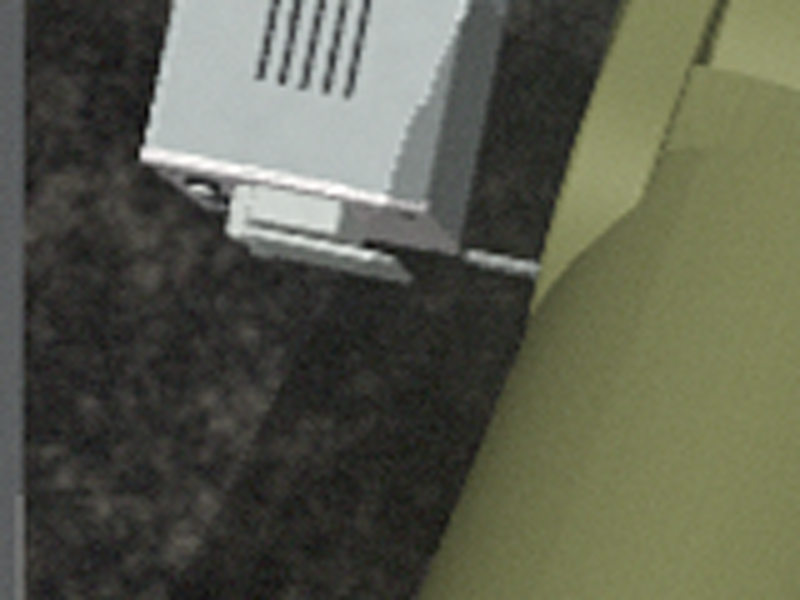

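View pics/side_a.png

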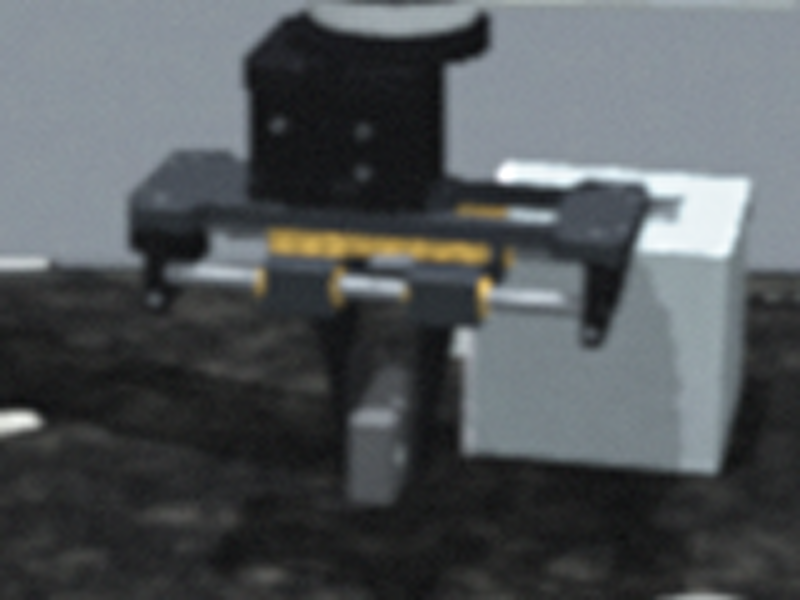

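```bash
python3 -c "
from h import *; import bx
c=imaging.read_camera('top')
for p in [(467,255),(535,267)]:
    q=(p[0]/5+173-.4,p[1]/5+147-.4); print(bx.b(at_z(c,q,.073)).round(1))
for p in [(-7,-60,73),(-14,-38,90),(-18,-38,90),(-14,-38,40)]: print((proj(c,np.r_[bx.w(*p[:2]),p[2]/1e3])-[172.6,146.6])*5)
"
```

```text
[ -7.7 -60.9]
[ -7.3 -86.3]
[465.01904115 252.55035911]
[396.09077904 252.57934583]
[393.89177724 263.41440449]
[414.72104417 272.87104904]
```

The blade tip measures at box (-7.7,-60.9), against (-7,-59) expected, so it lines up with the gap. I insert it now.

Request:
servo_tool([
  [0,0.01,0,0,0],
  [0,0.02,0,0,0],
  [0,0.03,0,0,0],
  [0,0.037,0,0,0],
  [0,0.037,0,0,0],
])

```text
time_s: 6.18
tool_pos: [0.5477, -0.2616, 0.0516]
tool_rot: [180.0, -0.0, 78.5]
force: [-0.5, -0.4, -0.5]
grip_width: 0.0177
```

```bash
python3 see.py b
```

```text
[ 0.5477 -0.2616  0.0516] [ 1.800e+02 -1.000e-02  7.852e+01] [-0.5 -0.4 -0.5] 6.175 0.017717619961296838
TCP in box [  -6.6 -141.2]
top tip 0.85 [365.5 356.7] (array([ 0.2694, -0.3627,  0.065 ]), array([-258.9, -296.2]))
top tip 0.68 [235.9 194.7] (array([ 0.5699, -0.1258,  0.065 ]), array([-12.1,  -3.8]))
top crop origin 173 147
side tip 0.83 [188.4 292.3] (array([ 0.2505, -0.3189, -0.0034]), array([-286.2, -257.1]))
side crop origin 257 173
```

View pics/top_b.png

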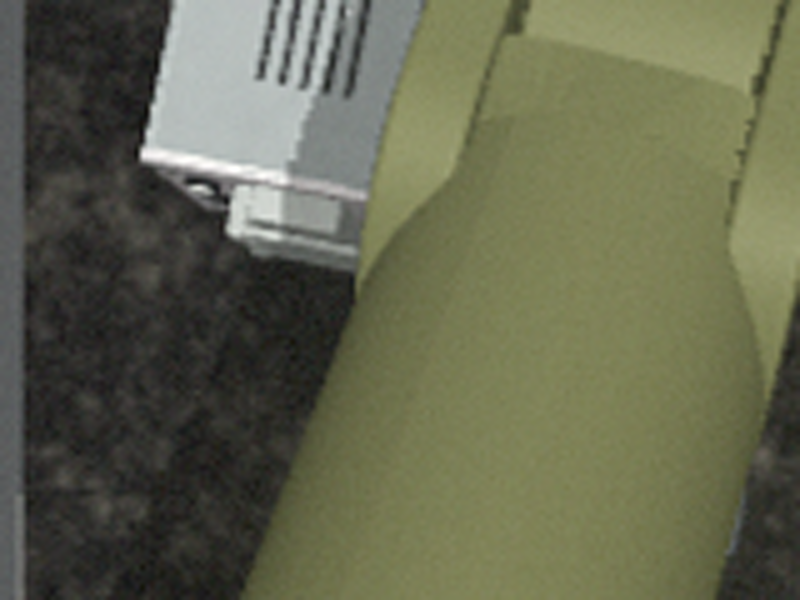

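Request:
servo_tool([
  [0,0.0,-0.005,0,0],
  [0,0.0,-0.01,0,0],
  [0,0.001,-0.0155,0,0],
  [0,0.002,-0.0205,0,0],
  [0,0.004,-0.0255,0,0],
])

```text
time_s: 7.0
tool_pos: [0.5228, -0.2536, 0.0516]
tool_rot: [180.0, 0.0, 78.4]
force: [0.0, -0.3, -1.1]
grip_width: 0.0178
```

Request:
servo_tool([
  [0,0.003,-0.0045,0,0],
  [0,0.006,-0.0085,0,0],
  [0,0.01,-0.0125,0,0],
  [0,0.0135,-0.0155,0,0],
  [0,0.0135,-0.0155,0,0],
])

```text
time_s: 7.62
tool_pos: [0.5107, -0.2366, 0.0515]
tool_rot: [-180.0, -0.0, 78.5]
force: [0.3, -0.7, -1.7]
grip_width: 0.018
```

```bash
python3 see.py c
```

```text
[ 0.5107 -0.2366  0.0515] [-1.7999e+02 -1.0000e-02  7.8470e+01] [ 0.3 -0.7 -1.7] 7.625 0.018001610752815672
TCP in box [ -47.9 -124.2]
top tip 0.83 [366.8 356.7] (array([ 0.2694, -0.365 ,  0.065 ]), array([-258.4, -298.5]))
top crop origin 173 147
side tip 0.8 [330.5 229.6] (array([ 0.5294, -0.2534,  0.1077]), array([ -26.1, -136.9]))
side tip 0.64 [186.5 295.4] (array([ 0.2512, -0.3385, -0.0008]), array([-281.6, -276.1]))
side crop origin 257 173
```

View pics/top_c.png

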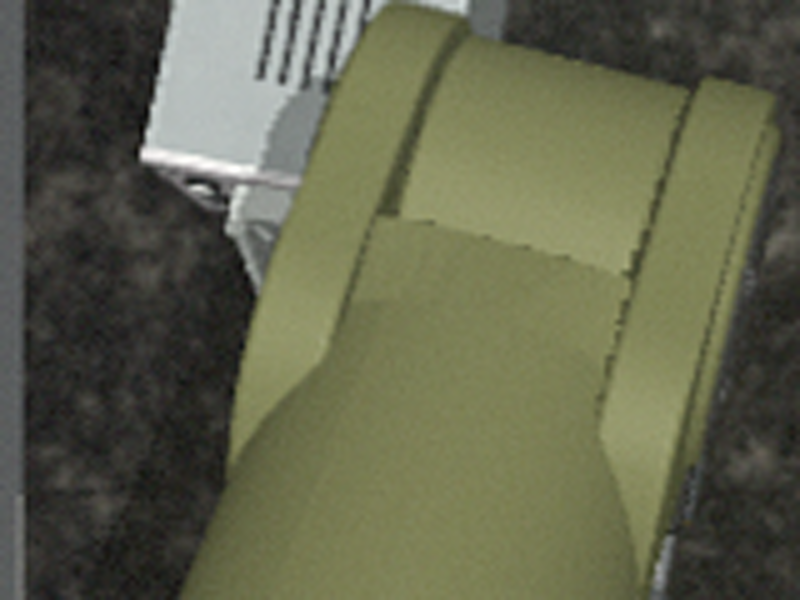

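View pics/side_c.png

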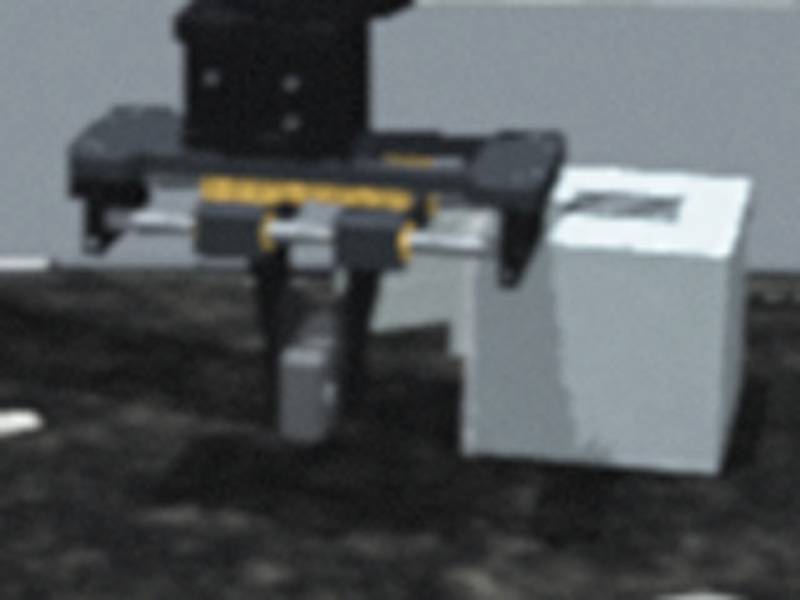

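Request:
servo_tool([
  [0,0.005,-0.003,0,0],
  [0,0.0095,-0.005,0,0],
  [0,0.014,-0.0065,0,0],
  [0,0.0195,-0.0075,0,0],
  [0,0.025,-0.0078,0,0],
])

```text
time_s: 8.45
tool_pos: [0.5081, -0.2107, 0.0515]
tool_rot: [-180.0, 0.0, 78.4]
force: [0.0, 0.2, -1.8]
grip_width: 0.0175
```

Request:
servo_tool([
  [0,0.005,0.0005,0,0],
  [0,0.01,0.0015,0,0],
  [0,0.015,0.003,0,0],
  [0,0.019,0.005,0,0],
  [0,0.019,0.005,0,0],
])

```text
time_s: 9.07
tool_pos: [0.5173, -0.1931, 0.0516]
tool_rot: [180.0, -0.0, 78.5]
force: [0.1, -1.5, -1.0]
grip_width: 0.0175
```

Request:
servo_tool([
  [0,-0.02,0,0,0],
  [0,-0.05,0,0,0],
  [0,-0.08,0,0,0],
  [0,-0.11,0,0,0],
  [0,-0.12,0,0,0],
])

```text
time_s: 9.7
tool_pos: [0.4909, -0.3152, 0.0514]
tool_rot: [-180.0, 0.1, 78.1]
force: [0.3, -0.7, -0.9]
grip_width: 0.0172
```

```bash
python3 see.py d
```

```text
[ 0.4909 -0.3152  0.0514] [-1.7997e+02  9.0000e-02  7.8130e+01] [ 0.3 -0.7 -0.9] 9.7 0.017195559146042923
TCP in box [ -51.4 -205.2]
top tip 0.9 [364.1 354.7] (array([ 0.2731, -0.3601,  0.065 ]), array([-255.8, -293. ]))
top tip 0.4 [277.1 225.3] (array([ 0.5122, -0.2021,  0.065 ]), array([-53.3, -90.1]))
top crop origin 173 147
side tip 0.85 [187.  296.8] (array([ 0.2624, -0.3798,  0.0164]), array([-262.3, -314.3]))
side tip 0.65 [322.9 242.3] (array([ 0.5139, -0.2027,  0.0612]), array([-51.5, -90.3]))
side crop origin 257 173
```

View pics/top_d.png

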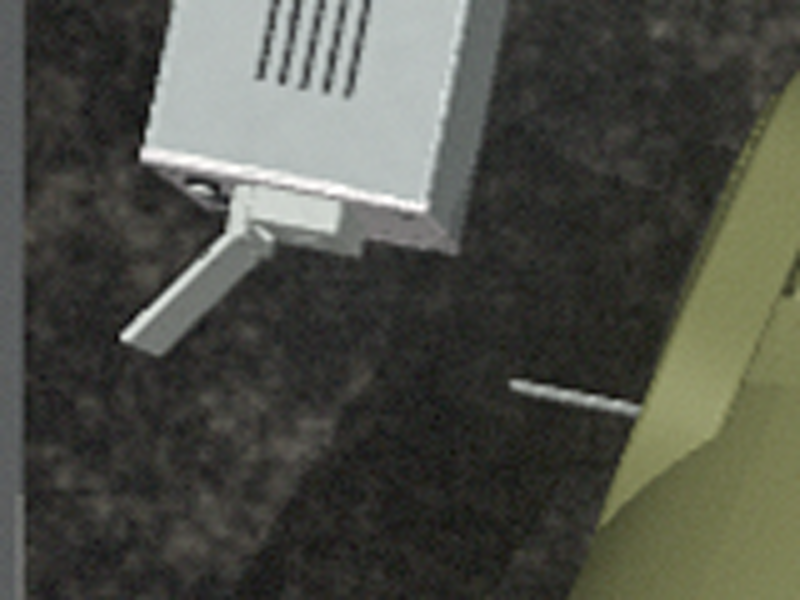

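View pics/side_d.png

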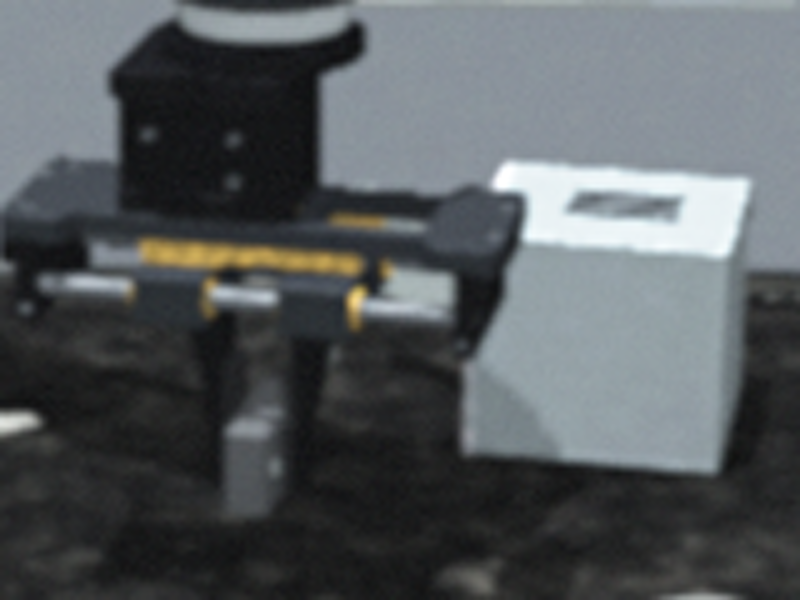

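```bash
python3 -c "
from h import *; import bx
c=imaging.read_camera('top'); f=c['frame']
big=cv2.resize(f[175:215,205:265],None,fx=13,fy=13,interpolation=cv2.INTER_CUBIC)
for L,col in (([(0,-16,93),(-12,-16,93),(-12,16,93),(0,16,93)],(0,200,0)),([(0,-48,105),(0,55,105)],(0,0,255))):
    pp=np.array([(proj(c,np.r_[bx.w(p[0],p[1]),p[2]/1e3])-[205,175]+.5)*13 for p in L]).round().astype(np.int32); cv2.polylines(big,[pp.reshape(-1,1,2)],True,col,1); print(pp.tolist())
cv2.imwrite('pics/boss.png',big)"
```

```text
[[476, 162], [459, 246], [233, 202], [250, 118]]
[[692, 191], [-47, 48]]
```

View pics/boss.png

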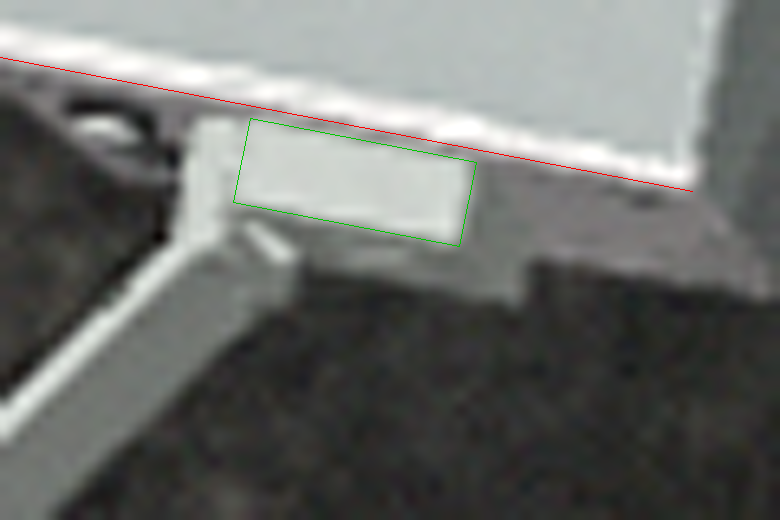

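```bash
python3 -c "
from h import *; import bx
ob=monitor.get_obs(); print(ob['tool_pos'],ob['tool_rot'],bx.b(ob['tool_pos']))
c=imaging.read_camera('top')
for p in [(511,384),(637,410)]:
    q=(p[0]/5+173-.4,p[1]/5+147-.4); print(bx.b(at_z(c,q,.073)).round(1))
print(bx.w(-50.8,-201.5),bx.w(-150,-150),bx.w(-155,0))
"
python3 plan.py $(python3 -c "
from bx import *
print(*w(-50.8,-201.5),.052,78.4,*w(-150,-150),.052,-11.6)")
```

```text
[ 0.49319171 -0.30965677  0.05150945] [-1.79995906e+02 -4.99522549e-02  7.85221289e+01] [ -50.32739632 -199.2665735 ]
[-51.3 -86.1]
[ -51.8 -133.3]
[ 0.49227991 -0.31174965] [ 0.40545353 -0.2413645 ] [ 0.43070046 -0.09341995]
min rows 9 total [ 0.0515 -0.0992  0.    ] 1.5708
```

Request:
servo_tool([
  [0,0.006,-0.015,0,0.16],
  [0,0.012,-0.03,0,0.32],
  [0,0.018,-0.045,0,0.48],
  [0,0.024,-0.06,0,0.64],
  [0,0.03,-0.075,0,0.8],
])

```text
time_s: 10.62
tool_pos: [0.4253, -0.2651, 0.0517]
tool_rot: [180.0, -0.0, 32.4]
force: [-0.2, -0.6, -1.3]
grip_width: 0.0179
```

```bash
python3 -c "
import bx,numpy as np
from h import monitor
y=np.radians(78.4);c=bx.w(-50.8,-201.5)+.03*np.array([np.cos(y),np.sin(y)])-.075*np.array([np.sin(y),-np.cos(y)])
print(c,78.4-np.degrees(.8)); o=monitor.get_obs(); print(o['tool_pos'],o['tool_rot'])
import os
os.system('python3 plan.py %f %f .052 %f %f %f .052 -11.6'%(*c,78.4-np.degrees(.8),*bx.w(-150,-150)))
os.system('python3 plan.py %f %f .052 -11.6 %f %f .052 -11.6'%(*bx.w(-150,-150),*bx.w(-155,0)))
"
```

```text
min rows 5 total [-0.0024 -0.0323  0.    ] 0.7708
min rows 3 total [-0.005 -0.15   0.   ] -0.0
[ 0.4248441  -0.26728155] 32.56337638953414
[ 0.42533659 -0.2651219   0.05167294] [ 1.79997848e+02 -9.62936420e-03  3.24234915e+01]
```

Request:
servo_tool([
  [0,0,-0.008,0,0.16],
  [0,-0.001,-0.016,0,0.32],
  [0,-0.002,-0.024,0,0.48],
  [0,-0.002,-0.032,0,0.64],
  [0,-0.002,-0.032,0,0.771],
])

```text
time_s: 11.25
tool_pos: [0.4065, -0.239, 0.0516]
tool_rot: [-180.0, 0.0, -11.7]
force: [-0.5, 0.1, -2.1]
grip_width: 0.0179
```

Request:
servo_tool([
  [0,-0.001,-0.035,0,0],
  [0,-0.003,-0.07,0,0],
  [0,-0.004,-0.105,0,0],
  [0,-0.005,-0.14,0,0],
  [0,-0.005,-0.15,0,0],
])

```text
time_s: 11.88
tool_pos: [0.4319, -0.0896, 0.0517]
tool_rot: [-180.0, -0.0, -11.3]
force: [0.0, 0.3, -1.5]
grip_width: 0.0177
```

Request:
servo_tool([
  [0,0,0,0,0],
  [0,0,0,0,0],
  [0,0,0,0,0],
])

```text
time_s: 12.25
tool_pos: [0.4314, -0.094, 0.0515]
tool_rot: [180.0, 0.0, -11.7]
force: [-0.1, 1.1, -1.9]
grip_width: 0.0174
```

```bash
python3 see.py e
```

```text
[ 0.4314 -0.094   0.0515] [ 1.7998e+02  1.0000e-02 -1.1690e+01] [-0.1  1.1 -1.9] 12.25 0.017431489713169632
TCP in box [-154.2   -0.4]
top tip 0.82 [365.6 356.6] (array([ 0.2696, -0.3628,  0.065 ]), array([-258.7, -296.3]))
top tip 0.52 [233.  207.2] (array([ 0.5467, -0.1204,  0.065 ]), array([-36. ,  -3.1]))
top crop origin 173 147
side tip 0.85 [337.1 226.4] (array([ 0.5442, -0.1188,  0.0673]), array([-38.8,  -2. ]))
side tip 0.73 [184.2 294.3] (array([ 0.2445, -0.3296, -0.0028]), array([-289.9, -268.8]))
side crop origin 257 173
```

View pics/top_e.png

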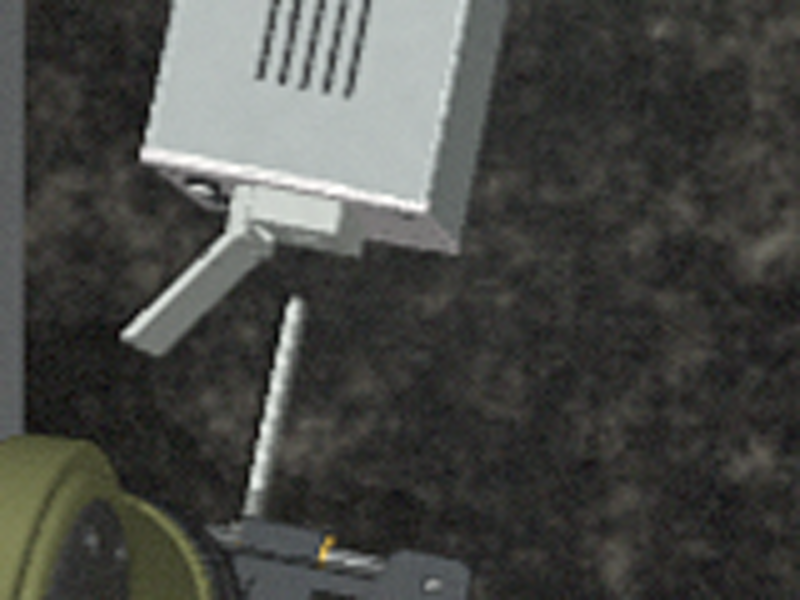

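View pics/side_e.png

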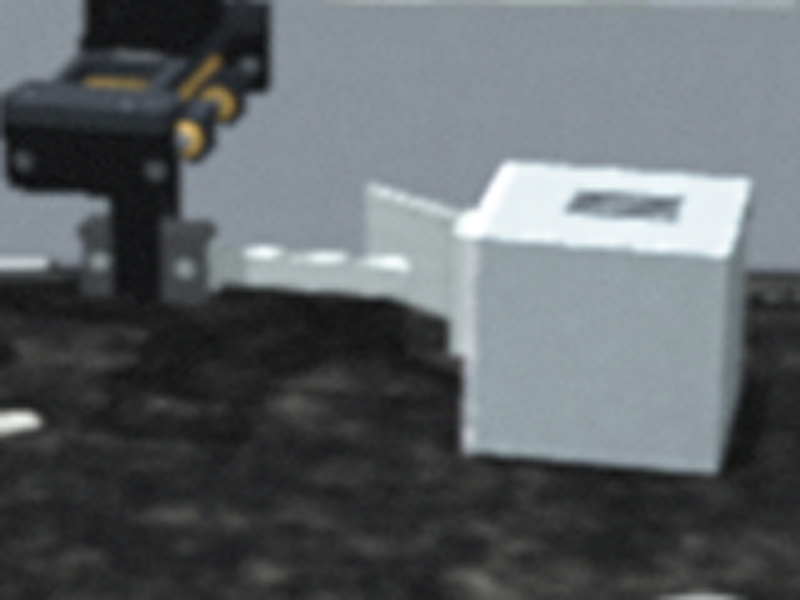

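```bash
cat > bl.py <<'E'
from h import *; import bx
ob=monitor.get_obs(); y=np.radians(ob['tool_rot'][2]); print("TCP box",bx.b(ob['tool_pos']).round(2),"yaw-box",round(ob['tool_rot'][2]-np.degrees(bx.o[2]),2), ob['tool_pos'][2].round(4))
acc=[]
for k in range(3):
    c=imaging.read_camera("top"); g=cv2.cvtColor(c["frame"],cv2.COLOR_BGR2GRAY).astype(float)
    for r in range(208,248):
        row=g[r,215:245]; wgt=np.clip(row-85,0,None)
        if wgt.max()<25: continue
        m=wgt.argmax(); s=slice(max(0,m-3),m+4); ww=wgt[s]; col=215+np.arange(30)[s]@ww/ww.sum()
        acc.append(bx.b(at_z(c,(col,r),.073)))
a=np.array(acc); a=a[abs(a[:,1]-np.median(a[:,1]))<4]; print(len(a),a.min(0),a.max(0)); p=np.polyfit(a[:,0],a[:,1],1); print("slope deg",np.degrees(np.arctan(p[0])),"y at x=-36",np.polyval(p,-36),"y at -80",np.polyval(p,-80),"resid",np.std(a[:,1]-np.polyval(p,a[:,0])))
s=imaging.read_camera("side"); cv2.imwrite("pics/blade_side.png",cv2.resize(s["frame"][210:250,290:375],None,fx=9,fy=9,interpolation=cv2.INTER_CUBIC))
# predicted corners
for x in (-36,-80):
    for z in (57,73): print(x,z,((proj(s,np.r_[bx.w(x,-2),z/1e3])-[290,210]+.5)*9).round(0))
print("boss/box ref:",[((proj(s,np.r_[bx.w(*q[:2]),q[2]/1e3])-[290,210]+.5)*9).round(0).tolist() for q in [(0,-48,105)]])
E
python3 bl.py
```

```text
TCP box [-154.23    0.22] yaw-box -0.05 0.0515
120 [-112.24529254   -1.50249639] [-38.9350517   -0.28934092]
slope deg -0.36819396352298184 y at x=-36 -1.1150465816923996 y at -80 -0.8322900236671957 resid 0.24369612263606252
-36 57 [439. 192.]
-36 73 [440. 131.]
-80 57 [265. 178.]
-80 73 [265. 117.]
boss/box ref: [[555.0, 77.0]]
```

View pics/blade_side.png

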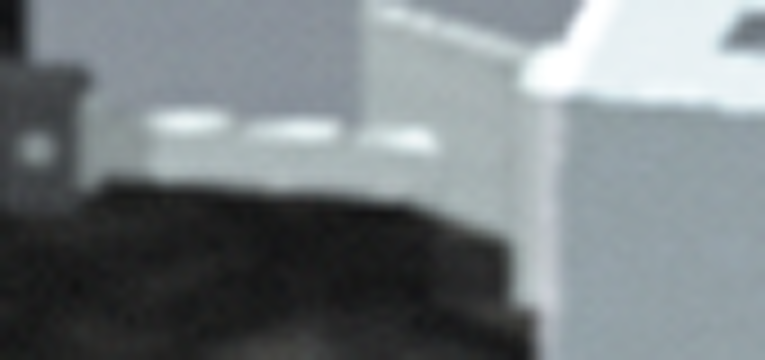

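Request:
servo_tool([
  [0,0,-0.0007,0,-0.004],
  [0,0.008,-0.0007,0,-0.004],
  [0,0.016,-0.0007,0,-0.004],
  [0,0.021,-0.0007,0,-0.004],
  [0,0.021,-0.0007,0,-0.004],
])

```text
time_s: 13.28
tool_pos: [0.4528, -0.0964, 0.0515]
tool_rot: [-180.0, 0.0, -11.4]
force: [-1.2, -0.8, -1.6]
grip_width: 0.0174
```

Request:
servo_tool([
  [0,0.003,0,0,0],
  [0,0.006,0,0,0],
  [0,0.009,0,0,0],
  [0,0.01,0,0,0],
  [0,0.01,0,0,0],
])

```text
time_s: 13.9
tool_pos: [0.4621, -0.0984, 0.0515]
tool_rot: [180.0, 0.0, -11.4]
force: [0.1, -0.5, -1.4]
grip_width: 0.0178
```

```bash
python3 see.py f
```

```text
[ 0.4621 -0.0984  0.0515] [ 1.800e+02  1.000e-02 -1.136e+01] [ 0.1 -0.5 -1.4] 13.9 0.01782106209273307
TCP in box [-123.3    1.4]
top tip 0.59 [238.6 191. ] (array([ 0.5768, -0.1309,  0.065 ]), array([-4.4, -7.3]))
top tip 0.59 [365.9 354.3] (array([ 0.2738, -0.3634,  0.065 ]), array([-254.5, -296.1]))
top crop origin 173 147
side tip 0.95 [352.1 229.5] (array([ 0.5755, -0.1731,  0.0798]), array([  2.8, -48.9]))
side tip 0.86 [183.9 296.9] (array([ 0.2468, -0.3422, -0.0023]), array([-285.2, -280.6]))
side crop origin 257 173
```

View pics/top_f.png

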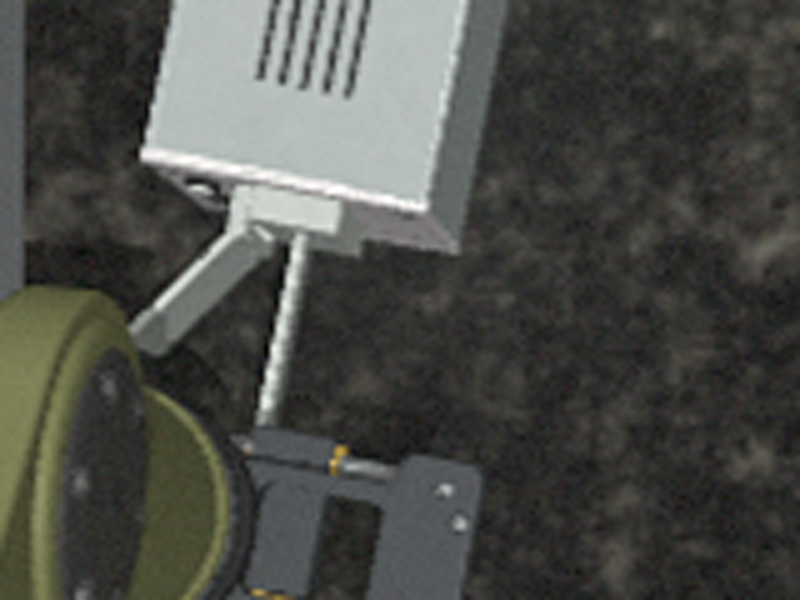

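The tip is about 8 mm into the slot with no side force. I continue straight in.

Request:
servo_tool([
  [0,0.003,0,0,0],
  [0,0.006,0,0,0],
  [0,0.009,0,0,0],
  [0,0.012,0,0,0],
  [0,0.012,0,0,0],
])

```text
time_s: 14.72
tool_pos: [0.4735, -0.1007, 0.0513]
tool_rot: [180.0, 0.1, -11.4]
force: [-2.3, -0.3, -0.7]
grip_width: 0.0179
```

Request:
servo_tool([
  [0,0.003,0,0,0],
  [0,0.006,0,0,0],
  [0,0.008,0,0,0],
  [0,0.008,0,0,0],
  [0,0.008,0,0,0],
])

```text
time_s: 15.35
tool_pos: [0.4812, -0.1023, 0.0513]
tool_rot: [180.0, 0.1, -11.4]
force: [-3.8, 1.7, 0.0]
grip_width: 0.0178
```

```bash
python3 -c "
from h import *; import bx
o=monitor.get_obs(); print(bx.b(o['tool_pos']),bx.R.T@o['force'][:2],o['tool_rot'],o['tool_pos'][2])"
```

```text
[-103.70583609    1.49812555] [-4.09439716  0.85608661] [ 1.79992871e+02  5.39633785e-02 -1.13533159e+01] 0.05132326482774588
```

Request:
servo_tool([
  [0,0.002,0,0,0],
  [0,0.0035,0,0,0],
  [0,0.0045,0,0,0],
  [0,0.0045,0,0,0],
  [0,0.0045,0,0,0],
])

```text
time_s: 15.98
tool_pos: [0.4855, -0.1031, 0.0513]
tool_rot: [180.0, 0.1, -11.4]
force: [-6.3, 1.5, 0.2]
grip_width: 0.0176
```

```bash
cat > fm.py <<'E'
from h import *; import bx
a=[]
for i in range(8):
    imaging.read_camera("side"); o=monitor.get_obs(); a.append([*bx.b(o['tool_pos']),*(bx.R.T@o['force'][:2]),o['force'][2],o['tool_pos'][2]])
print(np.mean(a,0).round(3),np.std(a,0).round(2),o['time_s'])
E
python3 fm.py
```

```text
[-9.9371e+01  1.5210e+00 -5.4790e+00 -1.8400e-01  1.5100e-01  5.1000e-02] [0.02 0.01 0.48 0.62 0.4  0.  ] 16.375
```

Request:
servo_tool([
  [0,0.001,0,0,0],
  [0,0.001,0,0,0],
  [0,0.001,0,0,0],
])

```text
time_s: 16.75
tool_pos: [0.4863, -0.1033, 0.0513]
tool_rot: [180.0, 0.1, -11.4]
force: [-6.1, 0.6, 0.8]
grip_width: 0.0178
```

```bash
python3 fm.py; python3 see.py g; python3 -c "
from h import *
c=imaging.read_camera('top'); cv2.imwrite('pics/full_g.png',c['frame'])"
```

```text
[-9.8606e+01  1.5200e+00 -6.6740e+00  4.1000e-02  3.4100e-01  5.1000e-02] [0.01 0.01 0.59 0.57 0.46 0.  ] 17.15
[ 0.4863 -0.1033  0.0512] [ 1.7999e+02  1.1000e-01 -1.1360e+01] [-7.6  1.4  0.4] 17.15 0.01738665435966497
TCP in box [-98.6   1.5]
top tip 0.54 [367.5 358.7] (array([ 0.2657, -0.3663,  0.065 ]), array([-261.8, -300.4]))
top crop origin 173 147
side tip 0.55 [188.1 296.5] (array([ 0.2642, -0.3785,  0.0164]), array([-260.8, -312.7]))
side crop origin 257 173
```

View pics/full_g.png

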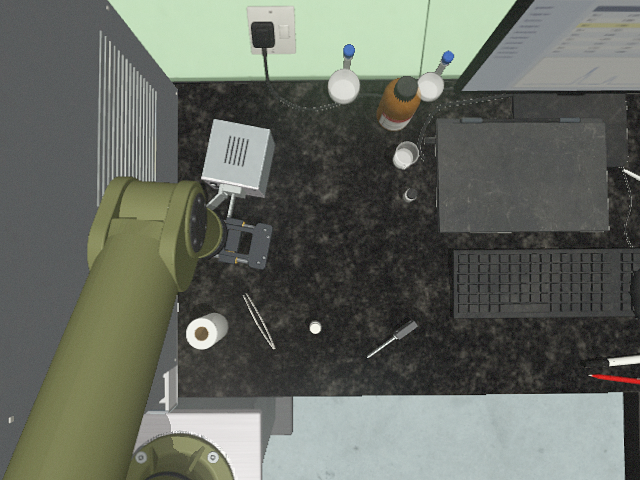

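View pics/side_g.png

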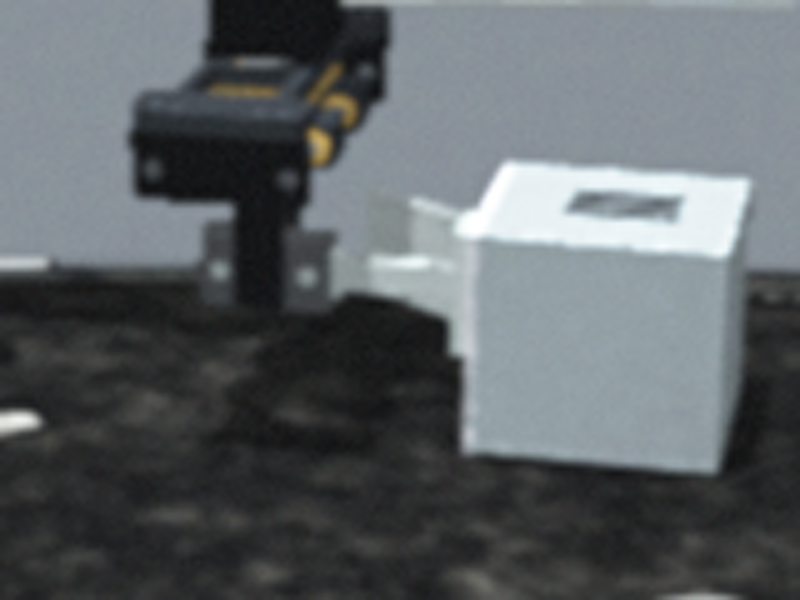

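The cover is still wide open at about (215,198). The beaker at (405,155) and the vial at (410,194) are where they started. The blade is through the boss with about 6.7 N of reaction, so the plunger is at or near its stop. I hand in.

```bash
python3 -c "
from h import *
print(ticket.sign_off())"
```

```text
the job is handed in; nothing more can be done
None
```

I gripped the larger key, slid its blade into the gap behind the cover and swung the cover open to about 2.1 rad. I then turned the key 90°, passed the blade through the slot and pressed the plunger back. I handed in at about 17 s with the key still held there; no verdict was reported.

**Last checks that agreed:**
- **Plunger:** the reaction along the slot was about 6.7 N, slightly over the spring's 6 N at full travel, so the plunger is at or near its stop.
- **Side force:** it was close to zero, so the blade is not binding in the slot.
- **Key:** the fingers still hold it at 17–18 mm opening, the handle width. From the hand pose, the blade tip is about 20 mm behind the front face and the handle centre about 65 mm above the bench.
- **Cover and glassware:** the last pictures show the cover well open with the hand clear of it. The beaker and vial have not moved.

**Checks that disagreed or failed:**
- **Side camera:** its picture sat about 1–2 pixels (2–4 mm) off from the box position I fitted from the top camera. I relied on the top camera, and on the blade's height relative to the box.
- **Key-tip detector:** it mostly reported the small look-alike key, so I located the blade from the pictures directly.
- **Tip position:** one check just after a move put the blade tip about 5 mm off; later readings were within about 2 mm.

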